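# Seat a sample bottle and hold it up to the reader with a cam lever

## Task

Slide the white-capped amber bottle straight back along the blue platform's white line until you feel it seat against the steel stop, and let go of it while the platform is down. Then swing the red cam-lever handle up to the point where the platform is lifted highest, not past it, and finish still holding it there, since it springs back. Keep the bottle upright against the stop and leave the other things alone.

Things in the scene. Friction and masses are not known exactly. Their poses are not given: they have to be found in the camera images.
- fixture: cam-lift reader fixture, fixed to the bench. Origin: underside of its aluminium base plate, below the middle of the platform; x points from the robot's side towards the stop and the reader, y to the left, z up. Base plate from x -80 to +150 mm, 120 mm wide, 12 mm thick. A grey column with a white reader head stands at x 104 to 140 mm, 28 mm either side, 174 mm high. The lever is on the -y side.
- stage_top (a point): middle of the upper face of the blue lifting platform (170 mm along x, 84 mm along y); axes as the fixture. 86 mm above the bench when down. A thin white line along x marks its middle.
- stage (a joint): lift of the platform, m: 0 down, 0.024 at the highest (0.3 mm less under load). It rests by its weight on the eccentric cam of the lever: lift = 0.024 sin(lever angle), so it is highest at lever angle 1.571 and sinks again beyond that.
- stop_face (a point): centre of the front face of the steel stop on the platform, 15 mm above the platform; axes as the fixture. The face is 50 mm wide (y) and 30 mm high, looks to -x and rides with the platform. The stop is clamped tight; where along the platform (28 to 48 mm behind its middle) differs from day to day. A seated bottle has its axis 23 mm in front of the face.
- lever (a joint): angle of the cam lever, rad: 0 at rest with the arm level and pointing to the fixture's -x, 1.571 arm straight up (highest lift), 2.3 end of travel beyond. A spring pulls it back to 0: about 1 N at the handle at rest, 3 N at the top. It does not stay up when let go.
- lever_grip (a point): middle of the red handle, a rod 14 mm thick lying along y on the end of the lever arm, 100 mm from the hinge axis, free for 31 mm inward and 28 mm outward along y, where a 20 mm knob ends it. At rest it is 48 mm above the bench, with nothing under it. The point turns with the lever.
- lever_hinge (a point): point on the lever's hinge axis (which lies along y) abreast of lever_grip, 48 mm above the bench; axes as the fixture, fixed. The handle's middle is at hinge + 100 mm * (-cos(angle), 0, sin(angle)).
- bottle: amber bottle, white ribbed cap: body 46 mm across, straight to 50 mm above the foot (hold it there), cap 36 mm across from 60 to 88 mm; 0.09 kg. Origin: centre of underside, z up; any yaw. Stands on the platform, 25 to 75 mm short of its seat, within 6 mm of the white line. Pressed down by a gripper it drags and tips: raise it 2 or 3 mm while moving it back, then lower it.
- bottle_dark: bystander: amber bottle with a dark stopper, 48 mm across, 98 mm high, on the bench; origin at the centre of its underside
- beaker_a: bystander: glass beaker, 64 mm across, 67 mm high; origin at the centre of its underside
- beaker_b: bystander: glass beaker, 63 mm across, 69 mm high; origin at the centre of its underside
- timer: bystander: square white timer, 63 x 63 x 21 mm; origin at the centre of its underside
- tape: bystander: roll of white label tape lying flat, 68 mm across, 18 mm high; origin at the centre of its underside
- tub: bystander: round white tub, 53 mm across, 46 mm high; origin at the centre of its underside
Things that resemble listed ones, but are neither listed nor needed, are in the scene too. What is shaped like the bottle but purple or yellow is not meant.

How it is judged:
On the way:
1. the bottle is seated against the stop and let go, the platform still down (x of bottle in the frame of stop_face between -0.0265 and -0.015 m and y of bottle in the frame of stop_face between -0.012 and 0.012 m and z of bottle in the frame of stage_top between -0.004 and 0.005 m and angle between bottle's own z axis and vertical below 0.08 rad and contact force between the fingers and bottle below 0.2 N and value of joint stage below 0.003 m), for 0.2 s.
At the end, for the whole second after the job is handed in: The fingers hold the lever still (over 1 N) with the platform within 0.8 mm of its full 24 mm lift, touching neither platform nor bottle; the bottle stands upright on the platform, at most 3.5 mm from the stop's face and 12 mm off its middle (x of bottle in the frame of stop_face between -0.0265 and -0.015 m and y of bottle in the frame of stop_face between -0.012 and 0.012 m and z of bottle in the frame of stage_top between -0.004 and 0.005 m and angle between bottle's own z axis and vertical below 0.08 rad and contact force between the fingers and bottle below 0.2 N and value of joint stage above 0.0232 m and velocity of joint lever between -0.05 and 0.05 rad/s and contact force between the fingers and lever above 1 N and contact force between each of the arm, the fingers and stage below 0.3 N); the arm keeps its last pose, push and grip.
It fails at once if the bottle is tipped (angle between bottle's own z axis and vertical above 0.5 rad).
It fails at once if a bystander is moved by more than 20 mm (distance of any of beaker_a, beaker_b, timer, tape, tub, bottle_dark from where it was at the start of the episode above 0.02 m).
It also fails if it takes over 48 s, if anything falls off the work surface, if the arm or the gripper's body presses on something with over 40 N, if the wrist force passes 120 N, or if a joint passes its speed limit or range.

## Robot

A 6-joint arm with a two-finger parallel gripper is mounted at the origin on a cart in front of the work surface, level with it; the furniture and walls round the work are solid. World frame = base frame: x ahead of the robot, y to its left, z up, the work surface at z = 0. Lengths are in m, angles in rad, forces in N, time in s.
With the tool pointing down it reaches from about 0.35 to 0.875 m from the base axis. Payload 15.5 kg.
Tool frame: the origin (TCP) lies midway between the tips of the shut fingers; the grasp point (between the pads) lies 19 mm behind it; z points along the fingers, y is the line along which they close (so a half turn about z gives the same grasp; the last joint's range is limited). The gripper opens to 85 mm and grips with 20 to 120 N. Pads are 22 mm wide; open, the fingers measure 114 mm over their backs; the gripper's body (76 mm by 85 mm) begins 54 mm behind the grasp point. The pads swing forward as they close: fully open they stand 13 mm farther back than shut.
Start: joints at [-1.28, 0.494, 1.345, -0, 1.302, -0.096], TCP at [0.235, -0.579, 0.231] pointing down, gripper open.
Joint ranges: [-2.91, 2.91], [-0.82, 2.16], [0.22, 2.67], [-1.22, 4.37], [0.12, 2.79], [-3.08, 3.08]. Speed limits (rad/s): [1.89, 1.89, 2.57, 3.01, 3.01, 3.01].

## Interface

Orientations are given as [roll, pitch, yaw] about the fixed x, y, z axes, in that order (R = Rz(yaw) Ry(pitch) Rx(roll)).
In Python, from plant import manip gives the robot as it stands. The module is installed in compiled form; this text tells all that it offers. Calls block until the motion is done:
- manip.reach(position, orientation): joint-space move of the TCP to a pose.
- manip.line_to(position, vel=0.15, orientation=None, contact_N=None): straight line of the TCP; orientation=None keeps the orientation; vel is the mean speed in m/s. With contact_N (N) it stops when the force on the tool has changed by that much, and returns True; else False.
- manip.movej(angles): joint-space move.
- manip.set_gripper(opening, effort=None): finger opening in m; effort is the grip in N (None keeps the last); returns when the fingers have stopped.
- manip.sleep(seconds).
- manip.ik(position, orientation): joint angles nearest the present ones, or None.
- manip.read_state(): the state.
- manip.camera(name): name is "scene" or "top" or "wrist"; returns the picture (400x640x3 uint8, red, green, blue); there is no depth.
- manip.camera_info(name): a dict with "intrinsics" (3x3 intrinsics, pixels), "view" (4x4, takes a point from world to camera coordinates). Camera axes: x right, y up, looking along -z (the intrinsics and any distortion apply to the point x, -y, -z); pixel columns grow to the right and rows downward; lengths in m; the calibration is good to about 2 mm. The wrist camera is an equidistant fisheye: a pixel r from the principal point sees the ray r / f radians off the axis. A picture is of the moment at which its call begins: read the wrist's pose just before it. camera_info takes no time and is no camera call; for the wrist camera it gives the pose at the moment of the call.
A pose or a line that the arm cannot do raises manip.PlanningError and nothing moves.
- manip.hand_in(): hands the job in; it is judged then, once.
Trained networks look in the newest picture that a camera, given by its name, has taken for a name from the list of things; names that differ only in an ending like _2 or _b are one class to them, and where a whole thing is asked for, a point or a joint stands for the part that bears it (a point fixed in the world has none). Each returns a list of dicts, best first, with "score" (0 to 1); they miss things now and then, are a little off and sometimes report something else, mostly with a low value. They report only what shows in the picture. A call takes as long as a camera call. They do not tell look-alikes from the thing itself.
- manip.silhouettes(label, camera): "pixels" (400x640 bool, what is visible of it) and "bbox" ([left, top, right, bottom] in pixels, round what is visible of it).
The state is a dict: "clock": time; "joint_positions": joint angles; "joint_vel": joint speeds; "effort": joint torques, N m; "eef_pos": TCP position; "orientation": TCP orientation; "contact_force": force on the tool from outside, world axes, zero at the start; "wrist_torque": the same for the moment, N m; "opening": finger opening in m; "grasp_force": force on a finger pad.
Only numpy, scipy, OpenCV 4.12 (cv2) and the standard library are available. Lean on these libraries where they do the work, as an engineer would, in place of code of your own. Each camera call takes 0.05 s, during which the arm holds its last target. There are 200 camera calls.

## Working session

There is one attempt and no reset: what is moved stays moved. The work goes in short steps, each a Python script; the robot and the scene stay as the last script left them, time stands still between calls to the robot, and variables do not carry over. Pictures are saved under pics/ and viewed, at most 10 in all, crops included, and the job is handed in when it is done.

```bash
mkdir -p pics
python3 - <<'E'
from plant import manip
import cv2,numpy as np
ims=[]
for c in("scene","top"):
    im=manip.camera(c); cv2.imwrite(f"pics/{c}0.png",im[:,:,::-1])
    i=manip.camera_info(c); print(c,np.round(i["intrinsics"],1).tolist(),np.round(i["view"],4).tolist(),[k for k in i])
    for l in("bottle","stage","stop_face","lever","lever_grip","fixture","bottle_dark"):
        try: print(l,[(round(d["score"],2),[int(v) for v in d["bbox"]]) for d in manip.silhouettes(l,c)])
        except Exception as e: print(l,e)
print(manip.read_state())
E
```

```text
scene [[436.3, 0.0, 322.3], [0.0, 436.3, 195.1], [0.0, 0.0, 1.0]] [[-0.4941, -0.8693, -0.0135, 0.2662], [0.6077, -0.3564, 0.7097, -0.4098], [-0.6218, 0.3425, 0.7043, -1.0676], [0.0, 0.0, 0.0, 1.0]] ['intrinsics', 'view']
bottle [(0.87, [278, 235, 291, 261]), (0.86, [302, 237, 321, 260]), (0.84, [269, 185, 284, 214]), (0.82, [249, 239, 264, 267]), (0.78, [226, 211, 239, 241])]
stage [(0.96, [250, 180, 296, 223])]
stop_face [(0.47, [259, 184, 271, 195])]
lever [(0.8, [263, 200, 328, 225])]
lever_grip [(0.64, [288, 201, 326, 225])]
fixture [(0.68, [241, 151, 327, 243]), (0.24, [197, 243, 217, 272])]
bottle_dark [(0.9, [196, 243, 217, 273])]
top [[460.1, 0.0, 325.4], [0.0, 460.1, 196.4], [0.0, 0.0, 1.0]] [[-0.0229, -0.9997, -0.0007, -0.0194], [0.9834, -0.0227, 0.1802, -0.5586], [-0.1802, 0.0034, 0.9836, -1.5255], [0.0, 0.0, 0.0, 1.0]] ['intrinsics', 'view']
bottle [(0.74, [237, 213, 256, 230]), (0.73, [261, 216, 278, 231]), (0.73, [283, 228, 295, 243]), (0.63, [270, 179, 283, 192]), (0.44, [232, 173, 248, 189])]
stage [(0.76, [264, 154, 287, 205])]
stop_face [(0.67, [269, 161, 283, 168])
[... 283 characters left out ...]
'clock': 0.8, 'joint_positions': array([-1.28051452e+00,  4.93595249e-01,  1.34552314e+00, -4.15233708e-06,
        1.30250026e+00, -9.55090970e-02]), 'joint_vel': array([-0.00040705,  0.00064051,  0.00073748,  0.00029626, -0.00117634,
        0.00070601]), 'effort': array([-3.73196424e-03, -8.81978273e+01, -3.84248221e+01, -2.52003911e-04,
        7.20414973e-04, -3.33377682e-05]), 'eef_pos': array([ 0.23517564, -0.5790535 ,  0.23127207]), 'orientation': array([-3.14156639e+00,  1.50633256e-06,  3.85792003e-01]), 'contact_force': array([ 0.46293657, -0.0636628 ,  0.23674573]), 'wrist_torque': array([-0.02117938, -0.00176408, -0.01829892]), 'grasp_force': 0.0, 'opening': 0.08570277656718261}
```

View pics/scene0.png

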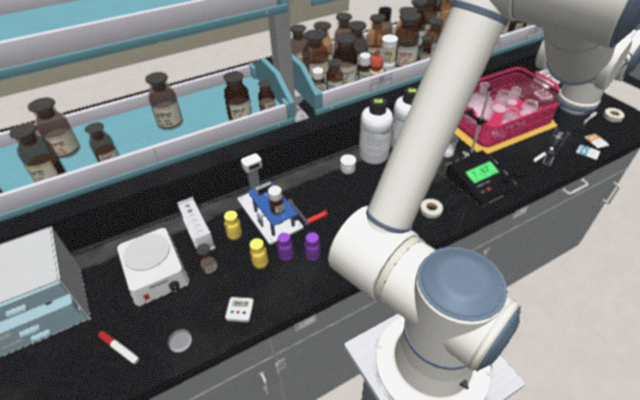

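View pics/top0.png

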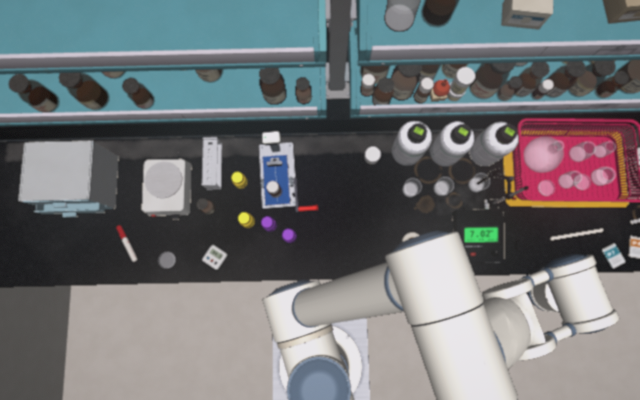

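Candidates (top view): amber/white bottle on the platform at (272,187). The look-alikes are yellow at (239,180) and (246,220), and purple at (268,223) and (289,236). By the description I choose (272,187), and I'll check it in a close crop.

```bash
cat > h.py <<'E'
from plant import manip
import cv2,numpy as np
def ray(c,px,info=None):
    i=info or manip.camera_info(c); K=np.array(i["intrinsics"]);V=np.array(i["view"])
    x=(px[0]-K[0,2])/K[0,0]; y=(px[1]-K[1,2])/K[1,1]
    if c=="wrist":
        r=np.hypot(x,y); s=np.sin(r)/r if r>1e-9 else 1; d=np.array([x*s,-y*s,-np.cos(r)])
    else: d=np.array([x,-y,-1])
    R=V[:3,:3]; return -R.T@V[:3,3], R.T@d
def at_z(c,px,z,info=None):
    o,d=ray(c,px,info); return o+d*(z-o[2])/d[2]
def proj(c,p,info=None):
    i=info or manip.camera_info(c); K=np.array(i["intrinsics"]);V=np.array(i["view"])
    q=V[:3,:3]@np.asarray(p)+V[:3,3]; x,y,z=q[0],-q[1],-q[2]
    if c=="wrist":
        r=np.hypot(x,y); k=np.arctan2(r,z)/r if r>1e-9 else 1/z; x,y=x*k,y*k
    else: x,y=x/z,y/z
    return np.array([K[0,0]*x+K[0,2],K[1,1]*y+K[1,2]])
E
python3 - <<'E'
from h import *
a=cv2.imread("pics/scene0.png")[140:260,215:355]; b=cv2.imread("pics/top0.png")[120:240,210:350]
cv2.imwrite("pics/crop.png",np.hstack([cv2.resize(x,(400,343),interpolation=cv2.INTER_CUBIC) for x in(a,b)]))
for n,p,z in[("cap",(273,187),.174),("plat near L",(264,205),.086),("near R",(297,205),.012),("handle far end",(317,208),.048),("handle in",(298,209),.048),("reader",(271,136),.174)]: print(n,at_z("top",p,z).round(3))
s=manip.silhouettes
i=manip.camera_info("wrist"); V=np.array(i["view"]); print(np.array(i["intrinsics"]).round(1).tolist()); st=manip.read_state()
o=-V[:3,:3].T@V[:3,3]; print("cam",o,"axis",-V[2,:3],"tcp",st["eef_pos"],st["orientation"])
E
```

```text
cap [0.57  0.133 0.174]
plat near L [0.527 0.173 0.086]
near R [0.537 0.068 0.012]
handle far end [ 0.519 -0.003  0.048]
handle in [0.517 0.062 0.048]
reader [0.738 0.139 0.174]
[[309.7, 0.0, 316.7], [0.0, 309.7, 198.8], [0.0, 0.0, 1.0]]
cam [ 0.3010176  -0.55222892  0.37493252] axis [-0.2614985  -0.10601757 -0.95936375] tcp [ 0.23517564 -0.5790535   0.23127207] [-3.14156639e+00  1.50633256e-06  3.85792003e-01]
```

View pics/crop.png

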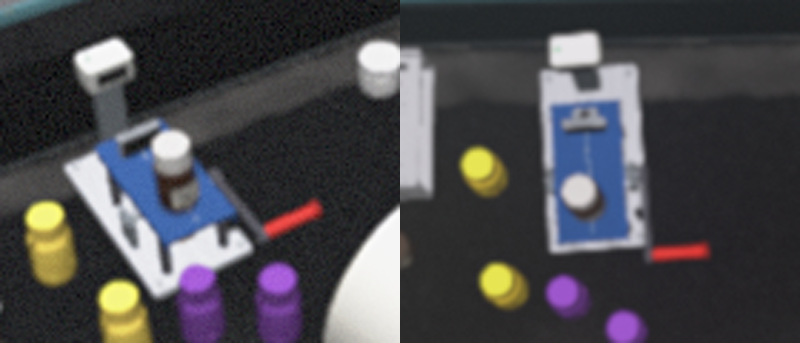

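The crop confirms it: the amber, white-capped bottle stands on the blue platform. The stop shows behind it and the red handle is on the -y side. Next I'll take a wrist view from above.

Run:
```python
from h import *
st=manip.read_state(); p=st["eef_pos"]
manip.line_to([p[0],p[1],.42],vel=.3)
q=manip.ik([.50,.09,.36],[np.pi,0,0]); print(q)
manip.reach([.50,.09,.42],[np.pi,0,0]); manip.line_to([.50,.09,.33],vel=.3)
manip.sleep(.3)
i=manip.camera_info("wrist"); im=manip.camera("wrist"); cv2.imwrite("pics/w1.png",im[:,:,::-1])
np.savez("pics/w1.npz",im=im,**{k:np.array(i[k]) for k in i})
for l in("bottle","stage","stop_face","lever_grip","lever","fixture"):
    print(l,[(round(d["score"],2),[int(v) for v in d["bbox"]]) for d in manip.silhouettes(l,"wrist")])
st=manip.read_state();print(st["clock"],st["eef_pos"],st["joint_positions"])
```

```text
[ 6.05075107e-02  2.18063109e-01  1.42131966e+00 -4.44089210e-16
  1.50220989e+00  1.63130384e+00]
bottle [(0.74, [192, 155, 235, 192]), (0.7, [246, 86, 296, 129]), (0.69, [296, 186, 328, 229]), (0.67, [244, 163, 285, 205]), (0.59, [173, 61, 213, 93]), (0.27, [477, 24, 515, 56])]
stage [(0.96, [246, 11, 319, 148]), (0.21, [246, 0, 385, 153])]
stop_face [(0.91, [254, 18, 295, 42]), (0.57, [515, 199, 550, 234]), (0.56, [101, 128, 159, 160])]
lever_grip [(0.63, [322, 70, 382, 153])]
lever [(0.81, [324, 67, 382, 153])]
fixture [(0.75, [240, 0, 386, 155])]
5.225 [0.50000113 0.09002452 0.33006404] [6.05494769e-02 2.38030881e-01 1.47502328e+00 9.72998971e-06
 1.42850263e+00 1.63129442e+00]
```

View pics/w1.png

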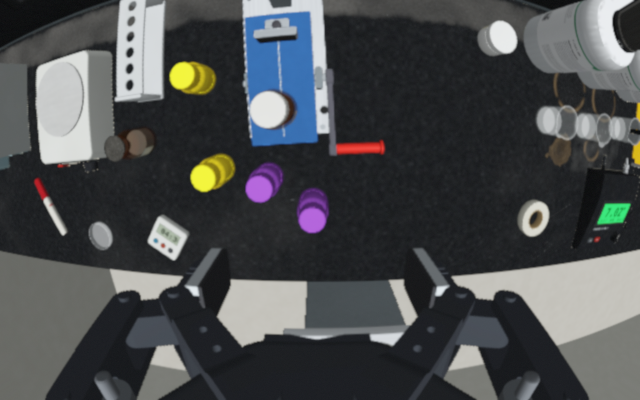

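The wrist view shows the bottle cap at (270,108), the stop at (275,30), and the red handle from (335,148) to (383,147). I'll move closer to the centre and fit from there.

Run:
```python
from h import *
manip.line_to([.575,.12,.33],vel=.3); manip.sleep(.3)
i=manip.camera_info("wrist"); im=manip.camera("wrist"); cv2.imwrite("pics/w2.png",cv2.cvtColor(im,cv2.COLOR_RGB2BGR))
hsv=cv2.cvtColor(im,cv2.COLOR_RGB2HSV)
for l in("bottle","stop_face","lever_grip","stage"):
    D=manip.silhouettes(l,"wrist"); print(l,[(round(d["score"],2),[int(v) for v in d["bbox"]]) for d in D])
    np.save(f"pics/{l}.npy",np.array([d["pixels"] for d in D]))
np.savez("pics/w2.npz",im=im,**{k:np.array(i[k]) for k in i})
# blue platform at z=.086 -> metric outline
m=cv2.inRange(hsv,(100,120,60),(118,255,255))
n,lab,s,_=cv2.connectedComponentsWithStats(m); k=1+np.argmax(s[1:,4]); print("blue",s[k])
ys,xs=np.where(lab==k)
P=np.array([at_z("wrist",(x,y),.086,i)[:2] for x,y in zip(xs,ys)])
(c,sz,a)=cv2.minAreaRect(P.astype(np.float32)*1000); print(c,sz,a)
# red handle
m=cv2.inRange(hsv,(0,150,90),(6,255,255))|cv2.inRange(hsv,(175,150,90),(180,255,255))
n,lab,s,_=cv2.connectedComponentsWithStats(m)
for k in range(1,n):
    if s[k,4]>150:
        ys,xs=np.where(lab==k); P=np.array([at_z("wrist",(x,y),.048,i)[:2] for x,y in zip(xs,ys)])
        print("red",s[k],P.mean(0),cv2.minAreaRect(P.astype(np.float32)*1000))
cv2.imwrite("pics/w2c.png",cv2.resize(cv2.cvtColor(im,cv2.COLOR_RGB2BGR)[:260,180:440],None,fx=2.3,fy=2.3,interpolation=cv2.INTER_CUBIC))
```

```text
bottle [(0.98, [317, 228, 345, 278]), (0.96, [272, 209, 305, 252]), (0.94, [276, 144, 322, 200]), (0.83, [192, 110, 231, 139])]
stop_face [(0.73, [281, 71, 325, 100])]
lever_grip [(0.71, [342, 121, 397, 208])]
stage [(0.98, [269, 66, 340, 203])]
blue [ 268   67   74  136 6058]
(613.7880859375, 135.80613708496094) (170.11016845703125, 87.31253814697266) 3.40134596824646
red [357 191  46  15 495] [0.52046605 0.02817363] ((521.5343627929688, 27.970626831054688), (19.953716278076172, 67.44129180908203), 1.3684852123260498)
```

View pics/w2c.png

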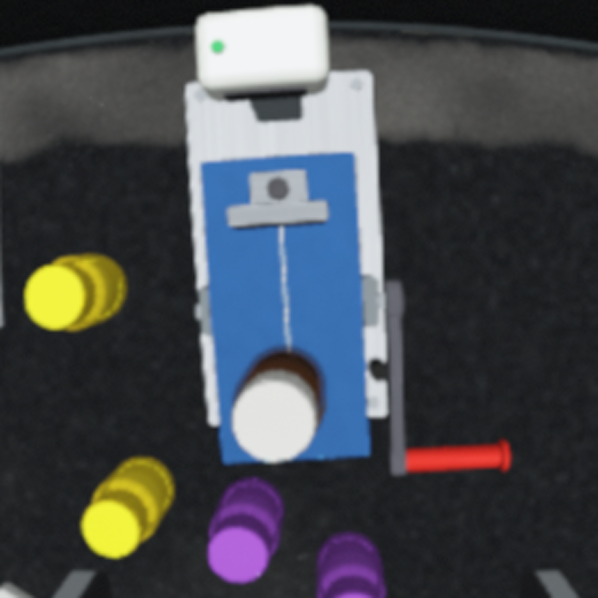

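The crop shows the platform tilted slightly to the left. In it, the cap centre is at (274,416), the stop's front edge runs (228,226)–(328,218), and the handle is at (457,458). Now I'll compute these positions and check that the poses can be reached.

Run:
```python
from h import *
d=np.load("pics/w2.npz"); i={k:d[k] for k in("intrinsics","view")}; im=d["im"]
yaw=np.radians(3.4); R=np.array([[np.cos(yaw),-np.sin(yaw)],[np.sin(yaw),np.cos(yaw)]]); O=np.array([.6138,.1358])
F=lambda p:(R.T@(np.array(p)[:2]-O)).round(4); W=lambda x,y:(O+R@[x,y])
c=lambda x,y:(180+(x+.5)/2.3-.5,(y+.5)/2.3-.5)
m=(im.min(2)>150)&(np.indices(im.shape[:2])[0]>155)&(np.indices(im.shape[:2])[0]<205)&(abs(np.indices(im.shape[:2])[1]-299)<25)
ys,xs=np.where(m); (cc,r)=cv2.minEnclosingCircle(np.c_[xs,ys].astype(np.float32)); print(cc,r,m.sum())
b=at_z("wrist",cc,.174,i); print("cap",b,F(b))
for q,z in[((228,226),.116),((328,218),.116),((228,226),.086),((328,218),.086),((282,230),.086),((290,345),.086)]: print(q,F(at_z("wrist",c(*q),z,i)))
print("handle",F([.52047,.02817]))
t=manip.camera("top"); # cross-check of the cap from the fixed cameras
for n in("top","scene"):
    print(n,"cap pred px",proj(n,[*b[:2],.160]))
h=W(0,-.104)
for x,y,z,w in[(*W(-.05,0),.105,yaw),(*W(.025,0),.107,yaw),(*W(-.1,-.104),.029,yaw-np.pi/2),(*W(-.1,-.104),.029,yaw+np.pi/2),(*h,.13,yaw-np.pi/2),(*h,.13,yaw+np.pi/2)]:
    q=manip.ik([x,y,z],[np.pi,0,w]); print(np.round([x,y,z,w],3),None if q is None else np.round(q,2))
```

```text
(298.6470642089844, 182.35293579101562) 18.248762130737305 1035
cap [0.57445746 0.13765453 0.174     ] [-0.0392  0.0042]
(228, 226) [0.0481 0.0243]
(328, 218) [ 0.0486 -0.0255]
(228, 226) [0.0495 0.0278]
(328, 218) [ 0.0501 -0.0261]
(282, 230) [ 0.0451 -0.0011]
(290, 345) [-0.018  -0.0013]
handle [-0.0995 -0.1019]
top cap pred px [272.09565604 186.39950736]
scene cap pred px [274.20552121 193.76885966]
[0.564 0.133 0.105 0.059] [ 0.13  0.58  1.6  -0.    0.97  1.64]
[0.639 0.137 0.107 0.059] [ 0.12  0.66  1.4  -0.    1.08  1.63]
[ 0.52   0.026  0.029 -1.511] [-0.06  0.64  1.79 -0.    0.7   3.02]
[0.52  0.026 0.029 1.63 ] [-0.06  0.64  1.79 -0.    0.7  -0.12]
[ 0.62   0.032  0.13  -1.511] [-0.04  0.6   1.47 -0.    1.08  3.04]
[0.62  0.032 0.13  1.63 ] [-0.04  0.6   1.47 -0.    1.08 -0.1 ]
```

```bash
cat >> h.py <<'E'
yaw=np.radians(3.4); Rf=np.array([[np.cos(yaw),-np.sin(yaw)],[np.sin(yaw),np.cos(yaw)]]); O=np.array([.6138,.1358])
F=lambda p:(Rf.T@(np.array(p)[:2]-O)).round(4)
W=lambda x,y,z:[*(O+Rf@[x,y]),z]
def show(t=""):
    s=manip.read_state(); print(t,round(s["clock"],2),F(s["eef_pos"]),s["eef_pos"][2].round(4),"f",s["contact_force"].round(2),"op",round(s["opening"],4),"g",round(s["grasp_force"],1))
E
python3 - <<'E'
from h import *
print("purple",F(at_z("top",(268,223),.07)),F(at_z("top",(289,236),.07)))
manip.line_to(W(-.0392,.0042,.22),vel=.25,orientation=[np.pi,0,yaw]); show()
print(manip.line_to(W(-.0392,.0042,.105),vel=.12,contact_N=4)); show()
manip.set_gripper(.03,effort=25); manip.sleep(.1); show("closed")
im=manip.camera("wrist"); cv2.imwrite("pics/w3.png",im[:,:,::-1])
E
```

```text
purple [-0.1436  0.0347] [-0.1928 -0.0324]
 6.83 [-0.0387  0.0042] 0.2209 f [ 0.11 -0.1   0.14] op 0.0853 g 0.0
False
 7.94 [-0.0387  0.0042] 0.1058 f [ 0.17 -0.73 -0.23] op 0.0856 g 0.0
closed 8.49 [-0.039   0.0043] 0.1055 f [-1.78  0.52  5.56] op 0.0445 g 24.1
```

View pics/w3.png

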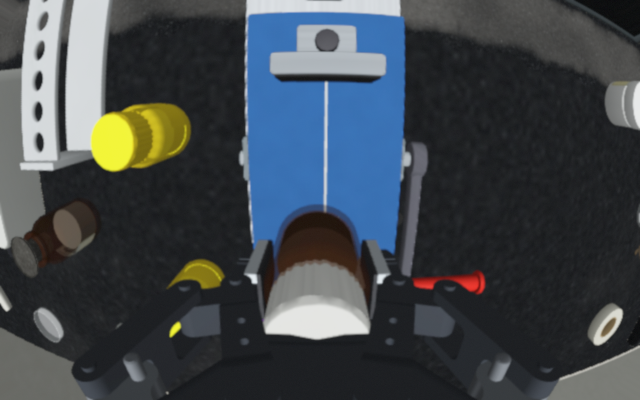

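The bottle is held between the pads, cap at (318,310), with the white line running vertical at col 326. Next: lift 3 mm and slide it to the stop.

Run:
```python
from h import *
manip.line_to(W(-.0392,.0042,.1085),vel=.03); manip.sleep(.2); show("lift")
manip.line_to(W(.012,.0005,.1085),vel=.06); manip.sleep(.2); show("near")
print(manip.line_to(W(.040,.0005,.1085),vel=.015,contact_N=2.5)); show("contact")
```

```text
lift 9.01 [-0.0393  0.0042] 0.1084 f [-0.54  0.05 -0.79] op 0.0442 g 25.1
near 10.22 [0.0118 0.0005] 0.1086 f [-0.62  0.48 -1.22] op 0.0441 g 25.1
True
contact 11.22 [0.0248 0.0005] 0.1079 f [-0.83 -0.59 -2.19] op 0.0439 g 25.1
```

Run:
```python
from h import *
manip.sleep(.2); show("settled")
print(manip.line_to(W(.032,.0005,.1082),vel=.012,contact_N=4)); show("contact"); manip.sleep(.15); show()
im=manip.camera("wrist"); cv2.imwrite("pics/w4.png",im[:,:,::-1])
```

```text
settled 11.43 [0.0247 0.0005] 0.1077 f [-0.27 -0.04 -1.47] op 0.044 g 25.1
True
contact 11.7 [0.0248 0.0004] 0.1072 f [-0.05 -0.57 -2.13] op 0.0444 g 25.1
 11.85 [0.0246 0.0004] 0.1069 f [ 0.62 -0.3  -1.07] op 0.044 g 25.1
```

View pics/w4.png

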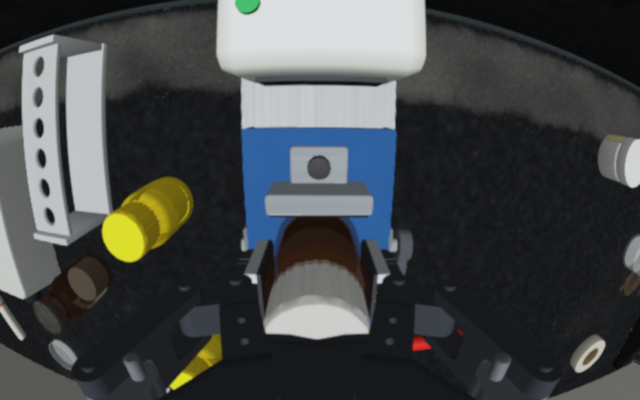

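The bottle is against the stop; its body meets the stop's front edge at row ~214. Motion was blocked at the same place twice, x=0.0248, where I expected 0.025. Lower and release.

Run:
```python
from h import *
s=manip.read_state(); x,y=F(s["eef_pos"])
print(manip.line_to(W(x+.0005,y,.1050),vel=.015,contact_N=3)); show("down")
manip.set_gripper(.085); manip.sleep(.35); show("open")
im=manip.camera("wrist"); cv2.imwrite("pics/w5.png",im[:,:,::-1])
manip.line_to(W(x,y,.23),vel=.15); manip.sleep(.2); show("up")
i=manip.camera_info("wrist"); im=manip.camera("wrist"); np.savez("pics/w6.npz",im=im,**{k:np.array(i[k]) for k in i})
cv2.imwrite("pics/w6.png",im[:,:,::-1]); 
a=cv2.resize(cv2.imread("pics/w5.png"),(400,250)); cv2.imwrite("pics/w56.png",np.vstack([a,cv2.resize(im[:,:,::-1],(400,250))]))
```

```text
True
down 12.11 [0.025  0.0004] 0.1054 f [-2.02  0.57  8.56] op 0.0441 g 25.9
open 12.94 [0.0246 0.0004] 0.1048 f [-0.17  0.    0.22] op 0.0852 g 0.0
up 14.18 [0.0243 0.0004] 0.2291 f [ 0.69 -0.38 -0.46] op 0.0848 g 0.0
```

View pics/w56.png

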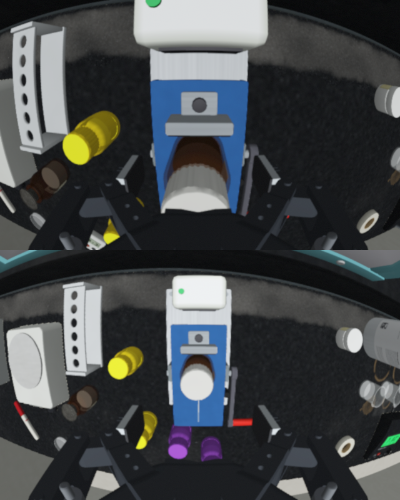

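The bottle stands upright at the stop, gripper open and clear. Next I'll check the seat numerically and take the lever handle.

Run:
```python
from h import *
d=np.load("pics/w6.npz"); i={k:d[k] for k in("intrinsics","view")}; im=d["im"]
Y,X=np.indices(im.shape[:2]); m=(im.min(2)>150)&(Y>178)&(Y<245)&(abs(X-314)<35)
n,lab,s,_=cv2.connectedComponentsWithStats(m.astype(np.uint8)); k=1+np.argmax(s[1:,4])
ys,xs=np.where(lab==k); cc,r=cv2.minEnclosingCircle(np.c_[xs,ys].astype(np.float32)); print("cap",cc,r,F(at_z("wrist",cc,.174,i)))
o=[np.pi,0,yaw+np.pi/2]
manip.line_to(W(-.03,-.05,.25),vel=.25)
manip.reach(W(-.0995,-.102,.20),o); show("above")
manip.set_gripper(.045,effort=40)
hi=manip.camera_info("wrist"); im=manip.camera("wrist"); cv2.imwrite("pics/w7.png",im[:,:,::-1])
hsv=cv2.cvtColor(im,cv2.COLOR_RGB2HSV); m=cv2.inRange(hsv,(0,150,90),(6,255,255))|cv2.inRange(hsv,(175,150,90),(180,255,255))
n,lab,s,_=cv2.connectedComponentsWithStats(m); k=1+np.argmax(s[1:,4]); ys,xs=np.where(lab==k)
P=np.array([F(at_z("wrist",(x,y),.048,hi)) for x,y in zip(xs,ys)]); print("red",s[k],P.mean(0),P.min(0),P.max(0))
```

```text
cap (314.6168518066406, 216.7404022216797) 27.363670349121094 [0.0238 0.0017]
above 16.23 [-0.0992 -0.1018] 0.1999 f [-0.35 -0.14  0.31] op 0.0853 g 0.0
red [ 308  150   21   67 1041] [-0.09882123 -0.10178261] [-0.1089 -0.1355] [-0.0888 -0.0685]
```

View pics/w7.png

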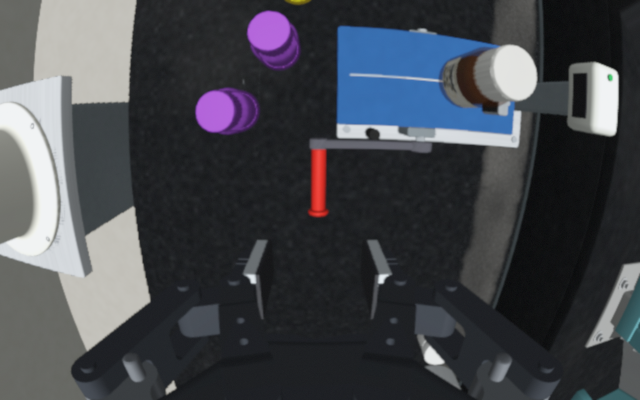

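The handle at (318,180) is centred between the fingers, and the bottle is seated against the stop. Grip and swing.

Run:
```python
from h import *
print(manip.line_to(W(-.0988,-.102,.029),vel=.15,contact_N=6)); show("down")
manip.set_gripper(.005,effort=40); manip.sleep(.1); show("grip")
s=manip.read_state(); 
if .010<s["opening"]<.02:
    x0,y0=F(s["eef_pos"]); z0=s["eef_pos"][2]
    for a in np.radians([10,20,30,40,50,60,70,80,89]):
        manip.line_to(W(x0+.1*(1-np.cos(a)),y0,z0+.1*np.sin(a)),vel=.08)
        show(f"{np.degrees(a):.0f}")
    manip.sleep(.3); show("end")
    im=manip.camera("wrist"); cv2.imwrite("pics/w8a.png",im[:,:,::-1]); t=manip.camera("scene")[130:260,200:360]
    cv2.imwrite("pics/w8.png",np.hstack([cv2.resize(im[:,:,::-1],(480,300)),cv2.resize(t[:,:,::-1],(320,300))]))
```

```text
False
down 18.04 [-0.0984 -0.102 ] 0.0296 f [-0.45 -0.18  0.17] op 0.0449 g 0.0
grip 18.52 [-0.0982 -0.102 ] 0.0293 f [2.32 1.74 2.89] op 0.0125 g 39.1
10 18.9 [-0.097 -0.102] 0.0467 f [-0.27 -0.8  -1.91] op 0.0125 g 39.2
20 19.27 [-0.0931 -0.1021] 0.0634 f [-3.44 -4.51 -1.34] op 0.0129 g 39.2
30 19.63 [-0.0867 -0.1021] 0.0792 f [-10.37  -6.75   3.32] op 0.0128 g 39.3
40 20.0 [-0.0782 -0.1023] 0.0934 f [-18.57  -9.13  12.51] op 0.0125 g 39.7
50 20.37 [-0.0676 -0.1025] 0.1058 f [-30.06 -13.48  25.5 ] op 0.0123 g 40.6
60 20.73 [-0.0506 -0.1023] 0.1169 f [-21.99  -7.67  32.15] op 0.0126 g 42.9
70 21.1 [-0.0332 -0.1023] 0.1246 f [-14.07  -6.43  27.9 ] op 0.0123 g 43.4
80 21.47 [-0.0152 -0.1022] 0.1286 f [-3.73 -3.27 12.46] op 0.0125 g 43.3
89 21.82 [-1.000e-04 -1.021e-01] 0.1294 f [-3.95 -2.63  6.44] op 0.0127 g 43.5
end 22.12 [-0.0004 -0.1021] 0.1295 f [-3.21 -2.33  5.42] op 0.0129 g 43.4
```

View pics/w8.png

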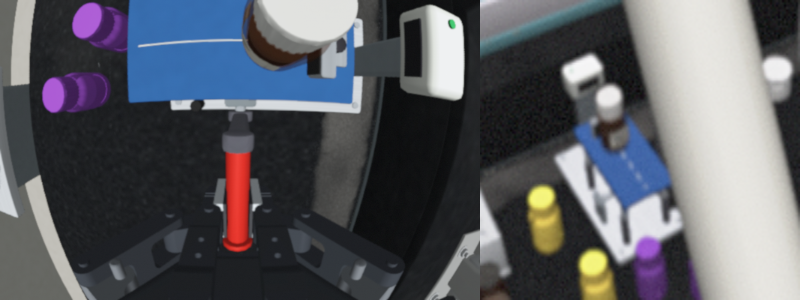

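The arm stands straight up, with the red handle at (237,200) between the pads. The platform is raised and the bottle is upright against the stop. The steady -3.2 N along x matches the spring at the top.

```bash
python3 -c "
from h import *
show(); print(manip.hand_in())"
```

```text
22.22 [-0.0004 -0.1021] 0.1295 f [-3.56 -2.67  5.31] op 0.0124 g 43.4
the job is handed in; nothing more can be done
None
```

The job is handed in at 22.2 s of the 48 s allowed; the verdict was not shown. The bottle was seated against the stop and released with the platform down, and the gripper still holds the lever about 1° short of the top.

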